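# Present a sample tube to the label reader

### The job

Slide the label reader's blue shutter fully open by its orange tab, then draw the red-capped tube up out of the rack, tilt it and hold it in front of the reader's sloping window: cap end upward, parallel to the window and running straight down its slope, its middle about 8 cm straight out from the centre of the window. Finish while still holding the tube there, still and raised, touching neither reader nor rack with it; nothing is put down or let go. Leave the three other tubes standing in the rack, and leave the jar alone.

Things in the scene. Friction and masses are not known exactly. Their poses are not given: they have to be found in the camera images.
- rack: grey plastic tube rack, fixed, 220 x 70 x 58 mm (x, y, z), four holes of 19 mm in one row along its x axis at x = -75, -25, +25, +75 mm; its top plate's upper face is 58 mm above the table. Origin: centre of the underside, on the table. It may stand on either side of the table and at various yaws; the reader stands on the other side
- tube_red_mid (a point): middle of the tube with the RED cap, on its axis 51 mm above its foot: loose, about 20 g, 102 mm long, body 16 mm in diameter with a banded label all round, cap 19 mm in diameter over the top 22 mm (cap centre 40 mm from this point). z axis along the tube towards the cap. Starts upright in any one of the holes, foot 6 mm above the table, 1.5 mm of play
- tube_yellow_mid (a point): middle of the like tube with the YELLOW cap, same sizes, in another hole of the rack; to be left standing
- tube_white_mid (a point): middle of the like tube with the WHITE cap, same sizes, in another hole of the rack; to be left standing
- tube_purple_mid (a point): middle of the like tube with the PURPLE cap, same sizes, in another hole of the rack; to be left standing
- reader: label reader, fixed, a wedge: a white box 60 mm deep, 210 mm wide (y) and 100 mm high at its back, from whose top edge a grey face slopes down at 45 degrees along its +x axis (roughly to the robot's left and half back towards it), to 10 mm above the table at x = +60 mm. Origin: centre of the underside; the box spans x = -90 to -30 mm
- window: black glass window 62 x 56 mm with a red line, in the grey sloping face, fixed to the reader. Origin: centre of the window, 55 mm above the table. x axis: down the slope (45 degrees below level, roughly to the robot's left and half back towards it); y axis: level, sideways along the face (the way the shutter opens); z axis: straight out from the window (45 degrees upward)
- shutter (a joint): how far the shutter is open, in m: 0 = covers the window, 0.07 = end stop, fully open, beside the window at +y of the window. Starts nearly shut, between 0 and 0.02. The shutter is a blue plate 90 x 68 mm lying 5 mm proud of the face; it slides with about 1.5 N friction and stays where it is left
- tab_grip (a point): point to take the shutter's upright orange tab: on the tab's middle, 17 mm below its top. The tab is 12 mm thick along the sliding direction (window y), 24 mm wide across it, and stands free upward from the upper end of the shutter, its top about 142 mm above the table; this point is 25 mm above the reader's top edge
- jar_mid (a point): middle of a small closed jar with an orange lid, 42 mm in diameter and 55 mm high, loose on the table between rack and reader; to be left alone

How it is judged:
By the outcome, as a careful person would: the job done as asked, in the order asked, and still so for the second after the job is handed in, while the arm keeps its last pose, push and grip.
It also fails if it takes over 51 s, if anything falls off the work surface, if the arm or the gripper's body presses on something with over 40 N, if the wrist force passes 120 N, or if a joint passes its speed limit or range.

### The arm

A 6-joint arm with a two-finger parallel gripper is mounted at the origin on the work surface. World frame = base frame: x ahead of the robot, y to its left, z up, the work surface at z = 0. Lengths are in m, angles in degrees, forces in N, time in s.
With the tool pointing down it reaches from about 0.4 to 0.925 m from the base axis. Payload 12.5 kg.
Tool frame: the origin (TCP) lies midway between the tips of the shut fingers; the grasp point (between the pads) lies 19 mm behind it; x points along the fingers, z is the direction in which the jaws open and shut, and the axes are right-handed (so a half turn about x gives the same grasp; the last joint's range is limited). The gripper opens to 95 mm and grips with 3 to 60 N. Pads are 20 mm wide; open, the fingers measure 119 mm over their backs; the gripper's body (75 mm by 180 mm) begins 59 mm behind the grasp point.
Start: joints at [63.679, 28.126, 89.318, -0, 62.55, -6.05], TCP at [0.217, 0.586, 0.215] pointing down, gripper open.
Joint ranges: [-177.58, 177.58], [-47.91, 125.51], [2.72, 160], [-65.01, 245.01], [3.68, 167.84], [-153.87, 153.87]. Speed limits (degrees/s): [127.2, 127.2, 159.86, 180, 180, 180].

### API

Orientations are given as [roll, pitch, yaw] about the fixed x, y, z axes, in that order (R = Rz(yaw) Ry(pitch) Rx(roll)).
In Python, from bench import env, optics, order, telemetry gives the robot as it stands. Calls block until the motion is done:
- env.move_pose(position, orientation): joint-space move of the TCP to a pose.
- env.servo_line(position, attitude=None, max_speed=0.15, stop_force=None): straight line of the TCP; attitude=None keeps the orientation; max_speed is the mean speed in m/s. With stop_force (N) it stops when the force on the tool has changed by that much, and returns True; else False.
- env.move_joints(angles): joint-space move.
- env.gripper_to(opening, grasp_force=None): opening from 0.0 (shut) to 1.0 (fully open); grasp_force is the grip in N (None keeps the last); returns when the fingers have stopped.
- env.hold(seconds).
- env.inverse_kinematics(position, orientation): joint angles nearest the present ones, or None.
- optics.read_camera(name): name is "scene" or "top"; returns the picture (400x640x3 uint8, red, green, blue); there is no depth.
- optics.camera_params(name): a dict with "mtx" (3x3 intrinsics, pixels), "cam_to_world" (4x4, takes a point from camera to world coordinates). Camera axes: x right, y up, looking along -z (the intrinsics and any distortion apply to the point x, -y, -z); pixel columns grow to the right and rows downward; lengths in m; the calibration is good to about 2 mm. A picture is of the moment at which its call begins. camera_params takes no time and is no camera call.
A pose or a line that the arm cannot do raises env.Unreachable and nothing moves.
- order.hand_in(): hands the job in, once; it reports no verdict.
Readings, each from a call of its own:
- telemetry.read_clock(): time.
- telemetry.read_q(): joint angles.
- telemetry.read_joint_velocities(): joint speeds.
- telemetry.read_joint_torque(): joint torques, N m.
- telemetry.read_eef_pos(): TCP position.
- telemetry.read_ee_rot(): TCP orientation.
- telemetry.read_force(): force on the tool from outside, world axes, zero at the start.
- telemetry.read_wrist_torque(): the same for the moment, N m.
- telemetry.read_grip_width(): opening from 0.0 (shut) to 1.0 (fully open).
Only numpy, scipy, OpenCV 4.12 (cv2) and the standard library are available. Lean on these libraries where they do the work, as an engineer would, in place of code of your own. Each camera call takes 0.05 s, during which the arm holds its last target. There are 200 camera calls.

## Working session

There is one attempt and no reset: what is moved stays moved. The work goes in short steps, each a Python script; the robot and the scene stay as the last script left them, time stands still between calls to the robot, and variables do not carry over. Pictures are saved under pics/ and viewed, about 8 in all and at most 12, crops included, and the job is handed in when it is done.

```bash
ls; mkdir -p pics; python3 - <<'E'
from bench import env, optics, order, telemetry
import cv2
for n in ("scene","top"):
    im=optics.read_camera(n); cv2.imwrite(f"pics/{n}0.png",im[:,:,::-1]); p=optics.camera_params(n); print(n,p)
print(telemetry.read_clock())
E
```

```text
pics
scene {'mtx': array([[368.12901905,   0.        , 324.0747929 ],
       [  0.        , 368.12901905, 202.97240649],
       [  0.        ,   0.        ,   1.        ]]), 'cam_to_world': array([[ 0.24778509, -0.53154122,  0.80997931,  1.15695917],
       [ 0.96881101,  0.13835474, -0.20558016, -0.1491773 ],
       [-0.00279015,  0.83565656,  0.54924523,  0.49969532],
       [ 0.        ,  0.        ,  0.        ,  1.        ]])}
top {'mtx': array([[482.17123423,   0.        , 320.05435011],
       [  0.        , 482.17123423, 190.66028917],
       [  0.        ,   0.        ,   1.        ]]), 'cam_to_world': array([[-8.86157639e-03,  9.86107710e-01, -1.65870605e-01,
         4.27472920e-01],
       [-9.99960549e-01, -8.63760266e-03,  2.07161612e-03,
        -1.87182608e-02],
       [ 6.10112252e-04,  1.65882419e-01,  9.86145350e-01,
         1.09114680e+00],
       [ 0.00000000e+00,  0.00000000e+00,  0.00000000e+00,
         1.00000000e+00]])}
0.1
```

View pics/scene0.png

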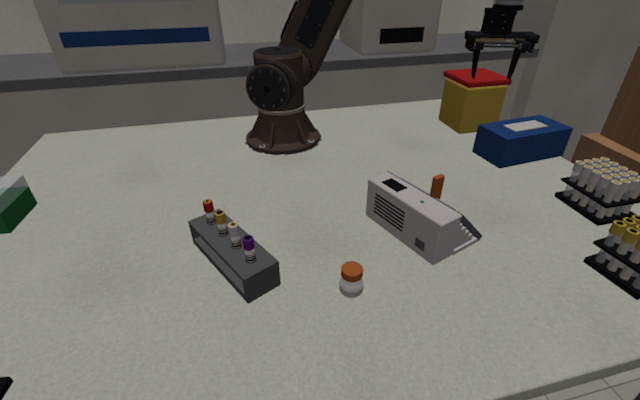

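View pics/top0.png

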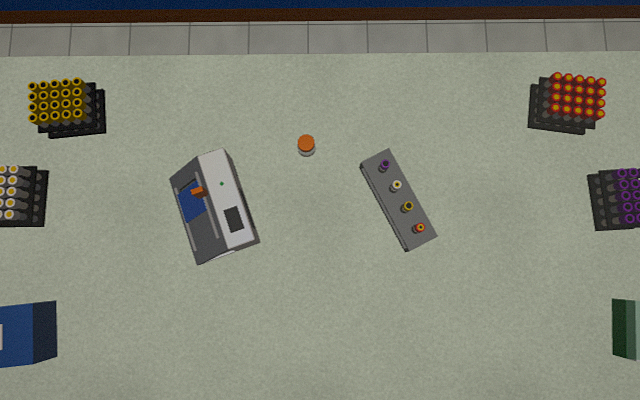

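The scene view shows the rack on the robot's right, red tube in the hole nearest the robot (top view 419,228). The reader is on the left with its orange tab at (197,191) in the top view, and the jar is at (306,145). Next I'll zoom in on the reader and rack.

```bash
python3 - <<'E'
import cv2, numpy as np
t=cv2.imread("pics/top0.png")
a=cv2.resize(t[140:272,162:267],None,fx=4.4,fy=4.4,interpolation=cv2.INTER_CUBIC)
b=cv2.resize(t[140:258,357:442],None,fx=3.9,fy=3.9,interpolation=cv2.INTER_CUBIC)
o=np.zeros((a.shape[0],a.shape[1]+b.shape[1],3),np.uint8); o[:,:a.shape[1]]=a; o[:b.shape[0],a.shape[1]:]=b
print(a.shape,b.shape); cv2.imwrite("pics/crop1.png",o)
E
```

```text
(581, 462, 3) (460, 332, 3)
```

View pics/crop1.png

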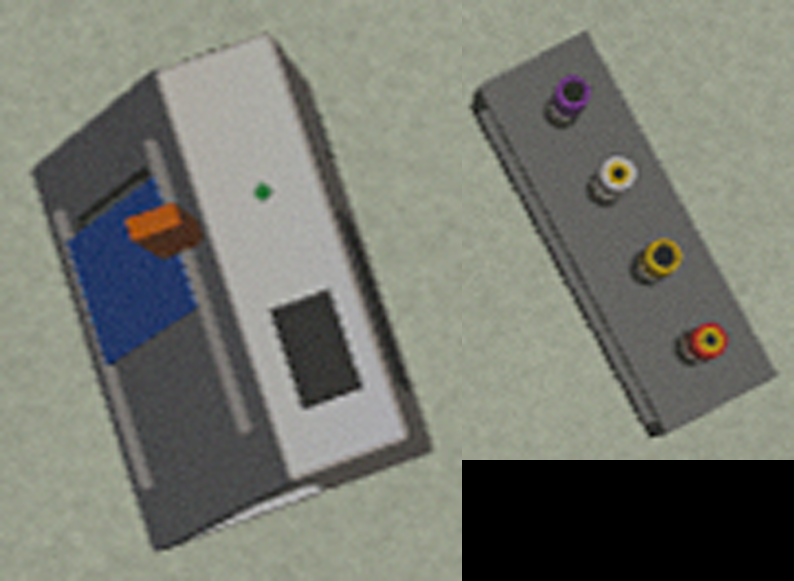

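The crop shows the reader's and rack's corners clearly. The shutter is a little open: a black window strip shows above the blue plate, at crop (80,220)–(148,170). The tab top is at about (155,217). Next I'll fit poses.

```bash
cat > h.py <<'E'
import numpy as np, cv2
from scipy.optimize import least_squares
from scipy.spatial.transform import Rotation as Rn
def P(cam):
    from bench import optics
    p=optics.camera_params(cam); return p["mtx"],np.array(p["cam_to_world"])
def proj(X,K,T):
    c=(np.atleast_2d(X)-T[:3,3])@T[:3,:3]; c=c*[1,-1,-1]; u=c@K.T; return u[:,:2]/u[:,2:]
def ray(uv,K,T):
    d=np.linalg.solve(K,np.r_[uv,1])*[1,-1,-1]; return T[:3,3],T[:3,:3]@d
def onz(uv,z,K,T):
    o,d=ray(uv,K,T); return o+d*(z-o[2])/d[2]
def world(pose,L):
    x,y,a=pose; return np.atleast_2d(L)@Rn.from_euler('z',a).as_matrix().T+[x,y,0]
def fit(L,uv,g,K,T):
    r=least_squares(lambda p:(proj(world(p,L),K,T)-uv).ravel(),g,x_scale=[.1,.1,1],loss='soft_l1'); return r.x,r.fun.reshape(-1,2)
E
python3 - <<'E'
from h import *
K,T=P("top"); np.set_printoptions(precision=4,suppress=True)
A=lambda c:(np.array(c)+.5)/4.4+[162,140]-.5
B=lambda c:(np.array(c)+.5-[462,0])/3.9+[357,140]-.5
L=np.array([[-30,-105,100],[-90,-105,100],[-30,105,100],[-90,105,100],[60,-105,10],[60,105,10]])/1e3
rp,res=fit(L,A([[157,73],[270,37],[290,477],[407,437],[35,170],[157,548]]),[.4,.25,1.9],K,T)
print("reader",rp,np.degrees(rp[2]),"\n",res)
L=np.array([[110,-35,58],[110,35,58],[-110,35,58],[-110,-35,58]])/1e3
# rack corners
uv=B([[590,32],[476,92],[655,433],[776,373]])
kp,res=fit(L,uv,[.45,-.15,.4],K,T); print("rack",kp,np.degrees(kp[2]),"\n",res)
for n,c in dict(purple=(573,95),white=(619,174),yellow=(663,257),red=(709,341)).items():
    w=onz(B(c),.108,K,T); d=Rn.from_euler('z',-kp[2]).apply(w-[kp[0],kp[1],0]); print(n,w,d)
# plane of face: points in reader frame with normal (1,0,1)/sqrt2
Rz=Rn.from_euler('z',rp[2]).as_matrix(); n=Rz@[1,0,1]/np.sqrt(2); c=world(rp,[.015,0,.055])[0]
M=np.c_[Rz@[1,0,-1]/np.sqrt(2),Rz@[0,1,0],n]
def face(px,h):
    o,d=ray(A(px),K,T); t=n@(c+n*h-o)/(n@d); return M.T@(o+t*d-c)
for nm,px,h in [("win top-l",(80,220),0),("win top-r",(148,170),0),("pl tl",(70,242),.005),("pl tr",(155,180),.005),("pl bl",(110,365),.005),("pl br",(197,308),.005),("rail a",(60,210),.005),("rail b",(148,487),.005),("railr a",(152,142),.005),("railr b",(248,432),.005)]:
    print(nm,face(px,h)*1e3)
for px in [(128,218),(178,204),(142,240),(186,228)]:
    w=onz(A(px),.142,K,T); print("tab",w,Rz.T@(w-[rp[0],rp[1],0]))
E
```

```text
reader [0.5632 0.2323 1.9122] 109.5626833359543 
 [[-0.7525 -0.9165]
 [ 0.5997 -2.2025]
 [ 0.2072  1.3329]
 [ 1.4353  0.3147]
 [-0.6931 -0.4046]
 [-0.5194  1.0849]]
rack [ 0.5829 -0.1898  0.4574] 26.20956034869553 
 [[-1.0073 -0.581 ]
 [ 0.0837 -2.0483]
 [ 1.9422  0.6509]
 [-0.2994  1.2196]]
purple [ 0.6481 -0.157   0.108 ] [0.073  0.0006 0.108 ]
white [ 0.6049 -0.1801  0.108 ] [ 0.024 -0.001  0.108]
yellow [ 0.5602 -0.2018  0.108 ] [-0.0256 -0.0007  0.108 ]
red [ 0.5157 -0.2241  0.108 ] [-0.0755 -0.0011  0.108 ]
win top-l [ 35.9693 -65.2814  -0.    ]
win top-r [-33.4394 -64.6914  -0.    ]
pl tl [ 42.8952 -56.5563   5.    ]
pl tr [-43.5291 -55.9546   5.    ]
pl bl [42.3846 10.2326  5.    ]
pl br [-43.4709   9.9836   5.    ]
rail a [ 42.6752 -74.0149   5.    ]
rail b [43.317  74.7599  5.    ]
railr a [-50.8859 -72.7405   5.    ]
railr b [-51.2271  75.0376   5.    ]
tab [0.5924 0.2375 0.142 ] [-0.0048 -0.0293  0.142 ]
tab [0.5987 0.2151 0.142 ] [-0.0281 -0.0277  0.142 ]
tab [0.5823 0.2308 0.142 ] [-0.0077 -0.0175  0.142 ]
tab [0.5876 0.2111 0.142 ] [-0.0281 -0.0159  0.142 ]
```

```bash
cat > m.py <<'E'
from h import *
K,T=P("top"); K2,T2=P("scene"); np.set_printoptions(precision=4,suppress=True)
t=cv2.imread("pics/top0.png"); s=cv2.imread("pics/scene0.png")
A=lambda c:(np.array(c)+.5)/4.4+[162,140]-.5
B=lambda c:(np.array(c)+.5-[462,0])/3.9+[357,140]-.5
def sub(im,uv,w=3):
    g=cv2.cvtColor(im,cv2.COLOR_BGR2GRAY); q=np.array(uv,np.float32).reshape(-1,1,2)
    return cv2.cornerSubPix(g,q,(w,w),(-1,-1),(3,50,.01)).reshape(-1,2)
def tri(u1,u2):
    o1,d1=ray(u1,K,T);o2,d2=ray(u2,K2,T2)
    ab=np.linalg.lstsq(np.c_[d1,-d2],o2-o1,rcond=None)[0]; a=o1+d1*ab[0];b=o2+d2*ab[1]; return (a+b)/2,np.linalg.norm(a-b)
LR=np.array([[-30,-105,100],[-90,-105,100],[-30,105,100],[-90,105,100],[60,-105,10],[60,105,10]])/1e3
LK=np.array([[110,-35,58],[110,35,58],[-110,35,58],[-110,-35,58]])/1e3
E
python3 - <<'E'
from m import *
uR=sub(t,A([[157,73],[270,37],[290,477],[407,437],[35,170],[157,548]])); uK=sub(t,B([[590,32],[476,92],[655,433],[776,373]]))
print(uR,uK)
rp,res=fit(LR,uR,[.56,.23,1.91],K,T); print("reader",rp,np.degrees(rp[2]),"\n",res)
kp,res=fit(LK,uK,[.58,-.19,.457],K,T); print("rack",kp,np.degrees(kp[2]),"\n",res)
# scene predictions
print("scene reader pred",proj(world(rp,LR),K2,T2),"\nrack",proj(world(kp,LK),K2,T2))
def blob(im,lo,hi,x0,x1,y0,y1):
    h=cv2.cvtColor(im,cv2.COLOR_BGR2HSV)[y0:y1,x0:x1]; m=cv2.inRange(h,lo,hi); k,l,st,c=cv2.connectedComponentsWithStats(m)
    i=1+np.argmax(st[1:,4]); return st[i],c[i]+[x0,y0]
for n,a in dict(redtop=(t,(0,120,120),(8,255,255),405,432,215,240),redscene=(s,(0,120,80),(8,255,255),195,222,190,225),tabtop=(t,(3,150,100),(20,255,255),180,215,175,205),tabscene=(s,(3,150,80),(20,255,255),420,450,165,205)).items(): print(n,*blob(*a))
E
```

```text
[[196.8671 155.2688]
 [222.6891 147.7627]
 [229.8995 249.5107]
 [254.202  238.7246]
 [168.5035 178.3133]
 [196.8681 265.1584]] [[388.4062 147.2463]
 [360.1971 162.3708]
 [404.67   251.8046]
 [437.6423 235.6037]]
reader [0.5627 0.2324 1.918 ] 109.89490428312 
 [[-0.6984  0.2642]
 [ 0.4655 -1.8488]
 [-1.9873 -0.101 ]
 [ 1.4739  0.4159]
 [ 0.0915 -0.0291]
 [ 0.1474  0.3594]]
rack [ 0.5824 -0.1896  0.4609] 26.409115604333323 
 [[-0.2451  0.2424]
 [-0.128  -0.8656]
 [ 3.47   -0.3062]
 [-0.7724  0.9748]]
scene reader pred [[461.1058 214.7729]
 [439.4295 225.6095]
 [385.4348 170.9554]
 [365.0174 178.3256]
 [480.1354 235.5593]
 [408.9508 192.8134]] 
rack [[242.7378 279.8194]
 [277.5925 260.9989]
 [218.7576 208.1533]
 [187.3941 220.7914]]
redtop [11  9  8  8 17] [418.6471 228.    ]
redscene [ 8 11  6  4 11] [205.0909 203.2727]
tabtop [11 11 12  9 62] [196.5 190. ]
tabscene [14 10 10  5 34] [438.4118 176.8235]
```

```bash
cat >> m.py <<'E'
RP=np.array([.5630,.2323,np.radians(109.7)]); KP=np.array([.5826,-.1897,np.radians(26.3)]); RED=np.array([.5155,-.2235,0])
Rr=Rn.from_euler('z',RP[2]).as_matrix(); Rk=Rn.from_euler('z',KP[2]).as_matrix()
def ori(x,z):
    x=x/np.linalg.norm(x); z=z/np.linalg.norm(z); return Rn.from_matrix(np.c_[x,np.cross(z,x),z]).as_euler('xyz',degrees=True)
D=np.array([0,0,-1.])
E
python3 - <<'E'
from m import *
from bench import env
def tst(n,p,x,z):
    for sg in (1,-1):
        q=env.inverse_kinematics(list(p),list(ori(x,sg*z))); print(n,sg,np.round(p,3),None if q is None else np.round(q,1))
y=Rr@[0,1,0]
tst("tab",world(RP,[-.017,-.0228,.109])[0],D,y); tst("tab open",world(RP,[-.017,.037,.109])[0],D,y)
tst("tube",RED+[0,0,.078],D,Rk@[0,1,0]); tst("tube up",RED+[0,0,.2],D,Rk@[0,1,0])
capdir=np.array([-1,0,1])/2**.5; n=np.array([1,0,1])/2**.5
mid=np.array([.015,-.035,.055])+.08*n
for lean in (45,30,15,0):   # tool angle from vertical
  a=np.radians(lean); ax=np.array([np.sin(a),0,-np.cos(a)])
  for off in (0,.1): tst(f"final{lean} +{off}",world(RP,mid+.04*capdir+.019*ax+off*np.array([0,0,1]))[0],Rr@ax,y)
E
```

```text
tab 1 [0.59  0.224 0.109] None
tab -1 [0.59  0.224 0.109] [14.8 35.2 94.4 -0.  50.4 -4.9]
tab open 1 [0.534 0.204 0.109] None
tab open -1 [0.534 0.204 0.109] [ 14.3  31.2 103.1  -0.   45.7  -5.4]
tube 1 [ 0.516 -0.224  0.078] [ -30.2   33.1  105.8    0.    41.  -146.5]
tube -1 [ 0.516 -0.224  0.078] [-30.2  33.1 105.8   0.   41.   33.5]
tube up 1 [ 0.516 -0.224  0.2  ] [ -30.2   23.9   99.3    0.    56.8 -146.5]
tube up -1 [ 0.516 -0.224  0.2  ] [-30.2  23.9  99.3   0.   56.8  33.5]
final45 +0 1 [0.577 0.297 0.126] [  4.5  41.2  93.4  47.1  68.6 137.5]
final45 +0 -1 [0.577 0.297 0.126] [  4.5  41.2  93.4  47.1  68.6 -42.5]
final45 +0.1 1 [0.577 0.297 0.226] [  4.5  34.2  89.3  44.6  76.3 145.8]
final45 +0.1 -1 [0.577 0.297 0.226] [  4.5  34.2  89.3  44.6  76.3 -34.2]
final30 +0 1 [0.578 0.294 0.123] [  9.   37.8  93.1  34.5  60.2 148.9]
final30 +0 -1 [0.578 0.294 0.123] [  9.   37.8  93.1  34.5  60.2 -31.1]
final30 +0.1 1 [0.578 0.294 0.223] None
final30 +0.1 -1 [0.578 0.294 0.223] [  9.   31.3  88.   31.6  69.9 -24.2]
final15 +0 1 [0.58  0.289 0.122] None
final15 +0 -1 [0.58  0.289 0.122] [ 14.4  35.9  92.4  18.4  54.6 -16.4]
final15 +0.1 1 [0.58  0.289 0.222] None
final15 +0.1 -1 [0.58  0.289 0.222] [ 14.4  29.8  86.7  16.4  65.8 -12.3]
final0 +0 1 [0.581 0.285 0.121] None
final0 +0 -1 [0.581 0.285 0.121] [20.3 35.6 91.3 -0.  53.1  0.6]
final0 +0.1 1 [0.581 0.285 0.221] None
final0 +0.1 -1 [0.581 0.285 0.221] [20.3 29.7 85.5 -0.  64.8  0.6]<stdin>:7: UserWarning: Gimbal lock detected. Setting third angle to zero since it is not possible to uniquely determine all angles.
<stdin>:8: UserWarning: Gimbal lock detected. Setting third angle to zero since it is not possible to uniquely determine all angles.
<stdin>:13: UserWarning: Gimbal lock detected. Setting third angle to zero since it is not possible to uniquely determine all angles.
```

```bash
python3 -W ignore - <<'E'
from m import *
from bench import env, optics, telemetry as te
o=list(ori(D,-(Rr@[0,1,0])))
p=lambda y,z:list(world(RP,[-.017,y,z])[0])
env.move_pose(p(-.0228,.2),o)
env.servo_line(p(-.0228,.109),max_speed=.08,stop_force=10)
print(te.read_eef_pos(),te.read_clock(),te.read_force())
env.gripper_to(0.0,grasp_force=15); print("w",te.read_grip_width()*95)
print("pos",Rr.T@(np.array(te.read_eef_pos())-[RP[0],RP[1],0]))
f0=np.array(te.read_force())
hit=env.servo_line(p(.045,.109),max_speed=.05,stop_force=8)
print(hit,"pos",Rr.T@(np.array(te.read_eef_pos())-[RP[0],RP[1],0]),np.array(te.read_force())-f0,te.read_grip_width()*95,te.read_clock())
cv2.imwrite("pics/top1.png",optics.read_camera("top")[:,:,::-1])
E
```

```text
[0.5904 0.2241 0.1095] 3.2667 [ 0.2266 -0.022   0.7334]
w 11.69693909923141
pos [-0.0169 -0.023   0.109 ]
True pos [-0.0169  0.0339  0.1091] [2.4483 0.3926 1.5603] 11.643162055467698 5.575
```

```bash
python3 -W ignore - <<'E'
from m import *
from bench import env, optics, telemetry as te
p=lambda y,z:list(world(RP,[-.017,y,z])[0])
loc=lambda:Rr.T@(np.array(te.read_eef_pos())-[RP[0],RP[1],0])
hit=env.servo_line(p(.041,.109),max_speed=.03,stop_force=15)
print(hit,loc(),te.read_force())
env.gripper_to(0.6); y=loc()[1]; env.servo_line(p(y,.22),max_speed=.15)
tp=RED+[0,0,.078]; o=list(ori(D,-(Rk@[0,1,0])))
env.gripper_to(1.0)
env.move_pose(list(RED+[0,0,.21]),o)
cv2.imwrite("pics/top2.png",optics.read_camera("top")[:,:,::-1]); s=optics.read_camera("scene")[:,:,::-1]; cv2.imwrite("pics/scene2.png",s)
t=cv2.imread("pics/top2.png"); a=cv2.resize(t[140:272,162:267],None,fx=4.4,fy=4.4,interpolation=cv2.INTER_CUBIC)
cv2.imwrite("pics/crop2.png",a); print(te.read_clock())
E
```

```text
True [-0.017   0.034   0.1091] [ 4.927   3.5421 -0.6173]
10.1417
```

View pics/crop2.png

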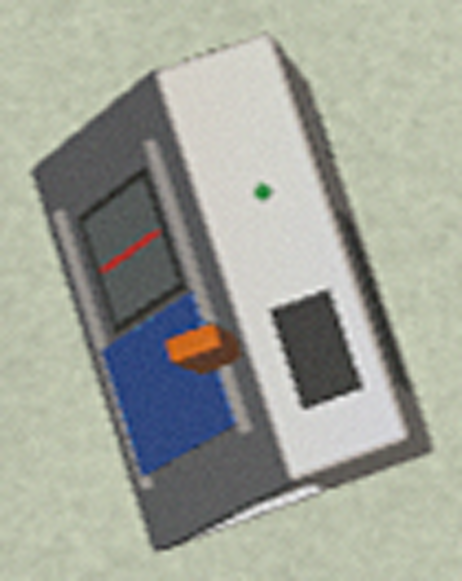

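View pics/scene2.png

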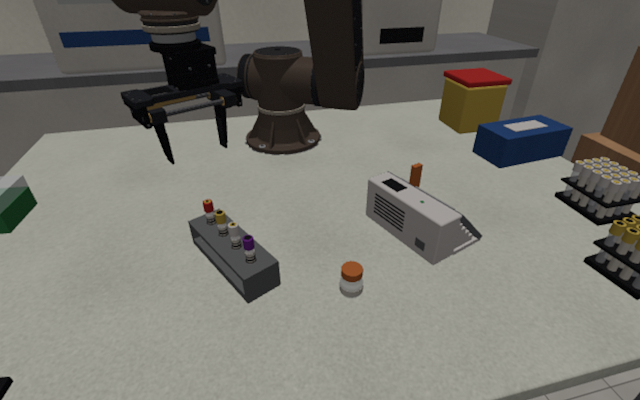

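The window is fully uncovered, with its red line centred near crop (131,252). The shutter is at its end stop, its plate edge lying along the lower frame. In the scene view the open gripper is over the red tube (208,205), with all tubes and the jar undisturbed. I'll compute the window centre and grasp the tube.

```bash
python3 -W ignore - <<'E'
from m import *
from bench import env, optics, telemetry as te
c=world(RP,[.015,0,.055])[0]; M=np.c_[Rr@[1,0,-1]/np.sqrt(2),Rr@[0,1,0],Rr@[1,0,1]/np.sqrt(2)]
for px in [(80,218),(148,170),(184,290),(116,332),(101,272),(160,232)]:
    o,d=ray(A(px),K,T); print(np.round(1e3*M.T@(o+(M[:,2]@(c-o))/(M[:,2]@d)*d-c),1))
print(env.servo_line(list(RED+[0,0,.078]),max_speed=.08,stop_force=8), te.read_eef_pos())
f0=np.array(te.read_force())
env.gripper_to(0.0,grasp_force=20); print("w",te.read_grip_width()*95,np.array(te.read_force())-f0)
print(env.servo_line(list(RED+[0,0,.21]),max_speed=.06), te.read_grip_width()*95,np.array(te.read_force())-f0,te.read_wrist_torque(),te.read_clock())
cv2.imwrite("pics/top3.png",optics.read_camera("top")[:,:,::-1]); cv2.imwrite("pics/scene3.png",optics.read_camera("scene")[:,:,::-1])
s=cv2.imread("pics/scene3.png")[80:300,110:290]; cv2.imwrite("pics/crop3.png",cv2.resize(s,None,fx=2.7,fy=2.7,interpolation=cv2.INTER_CUBIC))
E
```

```text
[ 35.  -66.3  -0. ]
[-33.9 -64.7   0. ]
[-31.   -3.1  -0. ]
[35.8 -4.7 -0. ]
[ 32.  -35.7  -0. ]
[-27.2 -34.8   0. ]
False [ 0.5157 -0.2236  0.0784]
w 18.616265212344278 [ 0.1693  0.5124 -0.0376]
False 18.80972022690909 [ 0.9531  0.7254 -0.8204] [-0.0994  0.1669  0.0101] 15.475
```

View pics/crop3.png

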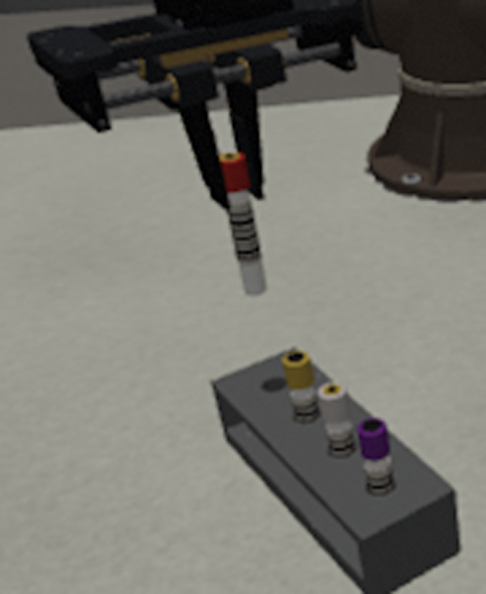

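The crop shows the red tube held by its cap, its foot at (254,290) clear of the rack. The other three tubes are still standing. I'll check the tube's axis against the prediction, then move to the pre-hold pose.

```bash
cat >> m.py <<'E'
CD=np.array([-1,0,1])/2**.5; N=np.array([1,0,1])/2**.5; WC=np.array([.0155,-.035,.055])
E
python3 -W ignore - <<'E'
from m import *
from bench import env, optics, telemetry as te
print("pred cap top, foot", proj([RED+[0,0,.240],RED+[0,0,.138]],K2,T2), "seen (196.3,138.1) (204.1,187.4)")
o=list(ori(Rr@-CD,-(Rr@[0,1,0])))
tcp=lambda out:list(world(RP,WC+out*N+.04*CD+.019*-CD)[0])
env.move_pose(tcp(.2),o); print(te.read_clock(),te.read_eef_pos(),tcp(.2))
env.servo_line(tcp(.08),max_speed=.06,stop_force=10); env.hold(.5)
print(te.read_clock(),te.read_eef_pos(),tcp(.08),te.read_grip_width()*95,te.read_force())
cv2.imwrite("pics/top4.png",optics.read_camera("top")[:,:,::-1]); cv2.imwrite("pics/scene4.png",optics.read_camera("scene")[:,:,::-1])
t=cv2.imread("pics/top4.png")[140:272,142:267]; s=cv2.imread("pics/scene4.png")[90:270,350:500]
a=cv2.resize(t,None,fx=3.3,fy=3.3,interpolation=cv2.INTER_CUBIC); b=cv2.resize(s,None,fx=2.5,fy=2.5,interpolation=cv2.INTER_CUBIC)
im=np.zeros((460,a.shape[1]+b.shape[1],3),np.uint8); im[:a.shape[0],:a.shape[1]]=a; im[:b.shape[0],a.shape[1]:]=b; print(a.shape,b.shape); cv2.imwrite("pics/crop4.png",im)
m=WC+.08*N
for X in (m+.051*CD,m,m-.051*CD): 
    w=world(RP,X); u=proj(w,K,T)[0]; v=proj(w,K2,T2)[0]; print(w[0],"top",u,"crop",(u-[142,140])*3.3,"scene crop",(v-[350,90])*2.5+[a.shape[1],0])
E
```

```text
pred cap top, foot [[193.0672 138.2932]
 [203.6572 188.0859]] seen (196.3,138.1) (204.1,187.4)
17.6917 [0.5485 0.3772 0.2114] [np.float64(0.5480596331413775), np.float64(0.37785504445718787), np.float64(0.211270598642227)]
20.3417 [0.5766 0.298  0.1264] [np.float64(0.5766631143177927), np.float64(0.2979686196743096), np.float64(0.12641778489984126)] 18.742120017987315 [-0.3392  0.047   0.5228]
(436, 412, 3) (450, 375, 3)
[0.5838 0.278  0.1476] top [169.3813 193.1355] crop [ 90.3583 175.3473] scene crop [684.0145 196.5662]
[0.5717 0.3119 0.1116] top [157.9739 201.9535] crop [ 52.7138 204.4465] scene crop [703.5186 222.9201]
[0.5595 0.3459 0.0755] top [147.3133 210.1941] crop [ 17.5338 231.6406] scene crop [721.2771 246.9155]
```

View pics/crop4.png

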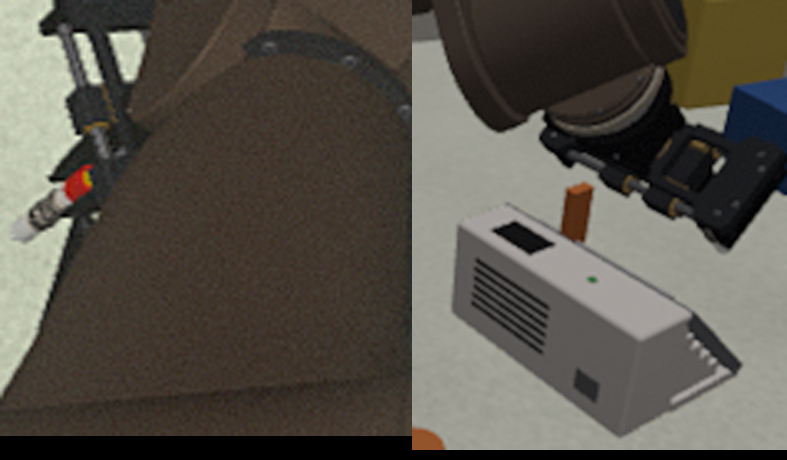

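In the top view the tube's foot is at about (22,233) and its cap top about (85,178), within a few pixels of the prediction. In both cameras its axis looks ~3° off, so I'll magnify to measure that.

```bash
python3 -W ignore - <<'E'
from m import *
t=cv2.imread("pics/top4.png")[184:220,140:176]; s=cv2.imread("pics/scene3.png")[130:196,180:220]
a=cv2.resize(t,None,fx=11,fy=11,interpolation=cv2.INTER_CUBIC); b=cv2.resize(s,None,fx=8,fy=8,interpolation=cv2.INTER_CUBIC)
im=np.zeros((530,396+320,3),np.uint8); im[:396,:396]=a; im[:528,396:]=b; cv2.imwrite("pics/crop5.png",im)
E
```

```text
(no output)
```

View pics/crop5.png

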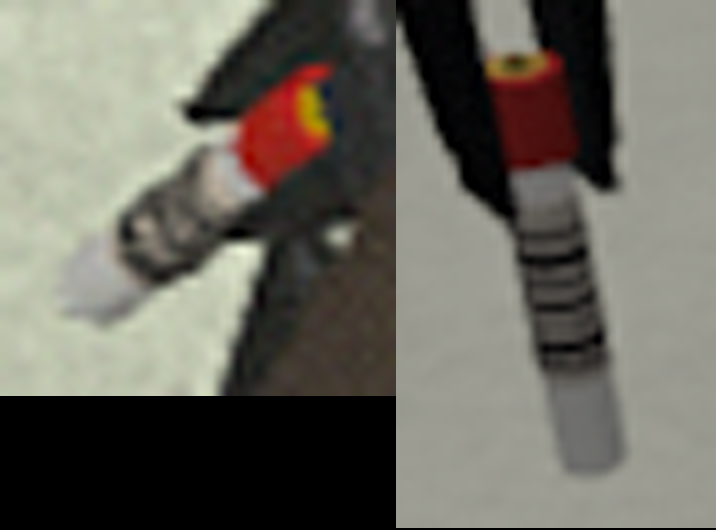

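```bash
cat > tilt.py <<'E'
from m import *
def axis(Rt,al,be): # cap direction in world; tool rot Rt, al about jaw z, be about tool y (deg)
    return Rt@Rn.from_euler('zy',[al,be],degrees=True).apply([-1,0,0])
def ang(cap,d,K,T):
    u=proj([cap-.091*d+.051*0,cap+.011*d],K,T); return np.degrees(np.arctan2(-(u[1]-u[0])[1],(u[1]-u[0])[0])),u
def RT(x,z): x=x/np.linalg.norm(x); return np.c_[x,np.cross(z,x),z]
R3=RT(D,-(Rk@[0,1,0])); R4=RT(Rr@-CD,-(Rr@[0,1,0]))
C3=RED+[0,0,.229]; C4=world(RP,WC+.08*N+.04*CD)[0]
E
python3 -W ignore - <<'E'
from tilt import *
for al,be in [(0,0),(2,0),(-2,0),(0,2),(0,-2)]:
    print(al,be,"scene3",ang(C3,axis(R3,al,be),K2,T2)[0],"top4",ang(C4,axis(R4,al,be),K,T)[0])
# measure axis by PCA of cap-red + gray? : edge line fits. scene3: bright tube body vs background by row gradient
g=cv2.GaussianBlur(cv2.cvtColor(cv2.imread("pics/scene3.png"),cv2.COLOR_BGR2GRAY),(0,0),.6).astype(float)
# check verticals: standing tubes in scene3 & rack vertical edge direction vs predicted
w=[world(KP,[x,0,z])[0] for x in (.075,.025,-.025) for z in (.070,.108)]
u=proj(w,K2,T2); print(u)
for r in range(151,187,3): print(r, g[r,188:212].astype(int))
E
```

```text
0 0 scene3 102.00682666569031 top4 37.70405052232717
2 0 scene3 102.7438620342841 top4 36.22531511874934
-2 0 scene3 101.24790113521294 top4 39.33155866825925
0 2 scene3 104.10098661013117 top4 40.81623655747807
0 -2 scene3 99.92331847477257 top4 34.46393664448312
[[249.0399 254.6203]
 [246.4693 237.6248]
 [234.8495 240.9093]
 [231.9519 224.3001]
 [221.9305 228.4267]
 [218.7746 212.2054]]
151 [ 22   4   5   6   6  13  49  73  79  84  88  92  92  87  67  37  13   6
  19  90 140 152 153 153]
154 [127  88  38  12   5   9  44  87 110 111 110 109 105  99 108 133 140 126
 122 132 145 153 155 154]
157 [156 156 154 141 112  71  43  66  87  89  87  84  81  75  70 102 142 155
 155 155 154 153 153 153]
160 [155 155 156 156 156 149 116  69  64  65  65  67  67  63  55  68 119 151
 154 153 153 153 154 154]
163 [156 156 156 156 157 156 137  89  52  43  39  43  51  57  58  62  97 139
 156 156 155 154 154 155]
166 [156 156 157 157 158 159 155 124  71  65  66  66  66  66  63  56  61 111
 150 157 157 155 154 154]
169 [155 156 155 153 153 153 153 140 104  69  63  63  63  64  61  60  61  86
 131 155 156 155 154 153]
172 [156 156 156 155 155 155 155 152 129  78  56  59  59  56  50  40  29  36
 106 150 155 154 153 154]
175 [152 153 153 154 154 154 154 154 145 112  62  52  51  56  58  53  55  65
  95 134 153 154 153 153]
178 [155 155 155 155 155 156 156 155 155 150 132 107 102 102 102 103 104 104
 108 129 149 152 151 152]
181 [153 153 153 154 154 154 154 153 153 152 142 124 112 111 110 110 108 105
 104 115 138 152 153 152]
184 [155 154 153 153 154 155 155 156 155 155 153 139 117 111 111 110 110 107
 103 105 128 150 154 155]
```

```bash
cat >> tilt.py <<'E'
def edges(im,cap,d,K,T,n=14):
    """fit tube body's centre line in the image near prediction: sample across the axis"""
    g=cv2.GaussianBlur(cv2.cvtColor(im,cv2.COLOR_BGR2LAB),(0,0),.7).astype(np.float32)
    s=np.linspace(.02,.082,n); c=proj([cap-x*d for x in s],K,T); ax=c[-1]-c[0]; ax/=np.linalg.norm(ax); pn=np.array([-ax[1],ax[0]])
    depth=np.linalg.norm(cap-T[:3,3]); hw=.008*K[0,0]/depth; w=np.arange(-2.2*hw,2.2*hw+.01,.1); out=[]
    for p in c:
        q=(p+w[:,None]*pn).astype(np.float32); v=cv2.remap(g,q[:,:1].copy(),q[:,1:].copy(),cv2.INTER_LINEAR)[:,0]
        grad=np.linalg.norm(np.gradient(v,axis=0),axis=1)
        f=lambda m:(grad[m]**2@w[m])/(grad[m]**2).sum()
        l=w[np.argmax(np.where(w<-.2*hw,grad,0))]; r=w[np.argmax(np.where(w>.2*hw,grad,0))]
        l,r=f(abs(w-l)<1),f(abs(w-r)<1)
        out.append((l,r))
    return s,np.array(out),ax,c,hw
E
python3 -W ignore - <<'E'
from tilt import *
from bench import env, optics, telemetry as te
o4=list(ori(Rr@-CD,-(Rr@[0,1,0])))
tcp=lambda out:world(RP,WC+out*N+.04*CD+.019*-CD)[0]
env.servo_line(list(tcp(.2)),max_speed=.12)
P0=np.array([.72,-.02,.26]); h=P0-T2[:3,3]; h[2]=0; h/=np.linalg.norm(h)
v=np.cross([0,0,1],h)
for i,j in enumerate((h,v)):
    ok=None
    for sg in (1,-1):
        q=env.inverse_kinematics(list(P0),list(ori(D,sg*j)))
        if q is not None: print(i,sg,np.round(q)); ok=sg if ok is None or abs(q[5])<abs(ok_q) else ok; ok_q=q[5]
    env.move_pose(list(P0),list(ori(D,ok*j))); env.hold(.3)
    im=optics.read_camera("scene")[:,:,::-1].copy(); cv2.imwrite(f"pics/sc5_{i}.png",im)
    R=Rn.from_euler('xyz',te.read_ee_rot(),degrees=True).as_matrix(); p=np.array(te.read_eef_pos()); cap=p-.019*R[:,0]
    np.savez(f"p5_{i}.npz",R=R,cap=cap); print(p,np.round(R,3).tolist(),te.read_clock())
    s,e,ax,c,hw=edges(im,cap,-R[:,0],K2,T2); print(hw,np.round(e.T,1)); 
E
```

```text
0 -1 [-7. 34. 71.  0. 75. 10.]
[ 0.72   -0.0197  0.2599] [[-0.0, 0.283, 0.959], [0.0, 0.959, -0.283], [-1.0, 0.0, -0.0]] 23.5
5.815434440225584 [[-9.8 -9.5 -7.7 -7.2 -7.7 -7.  -7.1 -7.4 -7.2 -7.  -6.4 -7.2 -7.1 -6.8]
 [ 6.5  7.2  4.2  4.1  4.   4.1  4.   3.9  3.9  3.7  3.9  3.5  3.6  3.4]]
1 1 [ -7.  34.  71.   0.  75. 100.]
1 -1 [ -7.  34.  71.   0.  75. -80.]
[ 0.72 -0.02  0.26] [[-0.0, -0.959, 0.284], [-0.0, 0.284, 0.959], [-1.0, 0.0, -0.0]] 25.25
5.816766975954729 [[-10.9  -7.   -7.3  -7.2  -7.4  -7.4  -7.2  -7.5  -7.3  -7.4  -7.   -7.3
   -7.2  -6.9]
 [  8.3   4.2   4.    4.    4.1   4.1   3.8   3.8   3.8   3.5   3.5   3.4
    3.4   3.3]]
```

```bash
python3 -W ignore - <<'E'
from tilt import *
d=R4@[-1,0,0]; s,e,ax,c,hw=edges(cv2.imread("pics/top4.png"),C4,d,K,T); print(hw,np.round(e.T,1),c[0],c[-1])
R3_=axis(R3,0,0); s,e,ax,c,hw=edges(cv2.imread("pics/scene3.png"),C3,R3_,K2,T2); print(hw,np.round(e.T,1))
im=cv2.imread("pics/sc5_0.png"); d=np.load("p5_0.npz"); print(proj([d["cap"],d["cap"]+[0,0,-.091]],K2,T2))
a=[]
for i in (0,1):
    im=cv2.imread(f"pics/sc5_{i}.png"); u=proj(d["cap"],K2,T2)[0].astype(int); a.append(cv2.resize(im[u[1]-45:u[1]+75,u[0]-45:u[0]+45],None,fx=4.4,fy=4.4,interpolation=cv2.INTER_CUBIC))
cv2.imwrite("pics/crop6.png",np.hstack(a)); print(u, a[0].shape)
E
```

```text
3.817440191423674 [[-2.6 -2.5 -2.6 -5.4 -4.7 -4.3 -4.4 -4.6 -4.5 -4.2 -3.8 -3.8 -4.1 -4.1]
 [ 7.9  7.9  8.1  4.2  3.9  3.7  3.9  4.1  4.1  3.9  3.3  3.1  1.5  3.9]] [162.3541 198.5675] [149.1436 208.7793]
4.206031504976591 [[-8.  -5.8 -6.1 -5.7 -5.6 -5.8 -5.5 -5.7 -5.4 -5.7 -5.1 -5.5 -5.5 -5.2]
 [ 5.6  4.2  3.2  3.6  3.1  3.6  3.4  3.6  3.3  3.4  2.9  3.5  3.9  3.4]]
[[337.1169 154.7561]
 [336.1049 209.8562]]
[337 154] (528, 396, 3)
```

View pics/crop6.png

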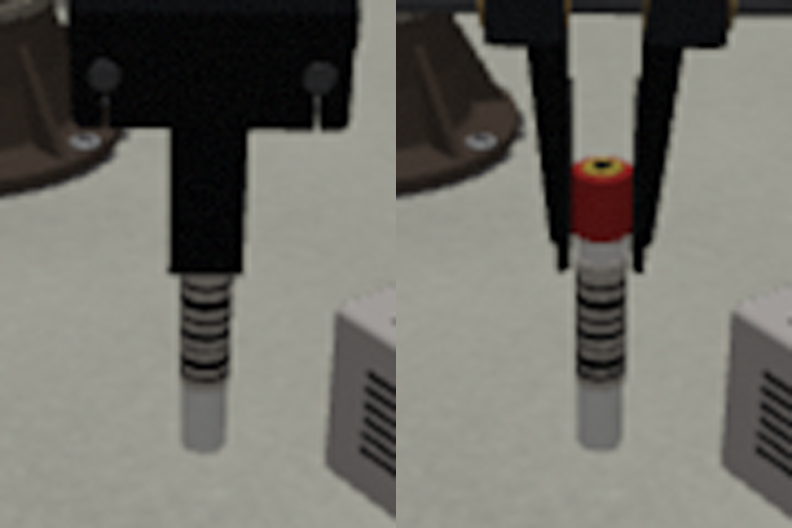

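Crop 6 shows the tube parallel to the fingers in two views 90° apart, with its foot at (600,447) within 1 px of prediction. The edge fit also puts the tube in the top view on the predicted line, so the "3°" was eyeballing error. I'll go back to the hold pose and hand in.

```bash
python3 -W ignore - <<'E'
from tilt import *
from bench import env, optics, order, telemetry as te
o=list(ori(Rr@-CD,-(Rr@[0,1,0]))); tcp=lambda out:list(world(RP,WC+out*N+.04*CD+.019*-CD)[0])
env.move_pose(tcp(.2),o); hit=env.servo_line(tcp(.08),max_speed=.06,stop_force=10); env.hold(1.0)
R=Rn.from_euler('xyz',te.read_ee_rot(),degrees=True).as_matrix()
print(hit,np.array(te.read_eef_pos())-tcp(.08),np.degrees(np.arccos(R[:,0]@(Rr@-CD))),te.read_grip_width()*95,te.read_force(),np.abs(te.read_joint_velocities()).max(),te.read_clock())
t=optics.read_camera("top")[:,:,::-1].copy(); cv2.imwrite("pics/top7.png",t); s=optics.read_camera("scene")[:,:,::-1]; cv2.imwrite("pics/scene7.png",s)
print(np.round(edges(t,C4,R4@[-1,0,0],K,T)[1].T,1))
E
```

```text
False [-0. -0. -0.] 0.0014181948691464683 18.819804646666697 [ 0.0008  0.8297 -0.3453] 0.06003992148934769 29.9583
[[-2.6 -2.5 -2.5 -5.3 -4.7 -4.3 -4.4 -4.6 -4.5 -4.2 -3.8 -3.8 -4.2 -4.2]
 [ 7.9  7.9  8.1  4.2  3.9  3.7  4.   4.1  4.2  3.9  3.3  3.   1.5  3.9]]
```

View pics/scene7.png

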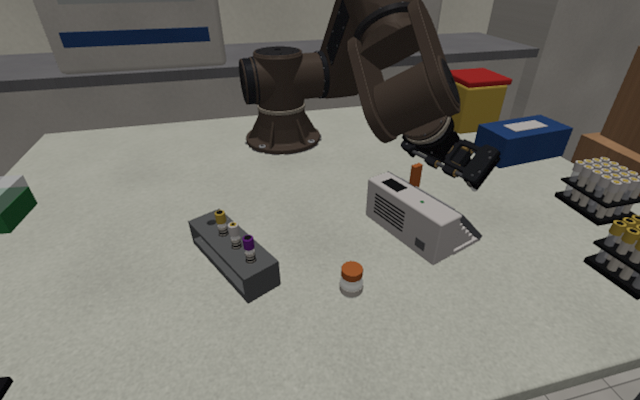

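The final view shows the gripper over the reader and the shutter tab still in its open place (416,175). The other three tubes are standing and the jar is untouched at (351,278).

```bash
python3 -c "
from bench import order
print(order.hand_in())"
```

```text
the job is handed in; nothing more can be done
None
```

The job is handed in at about 30 s of the 51 s allowed. The shutter is fully open, and the red tube is held tilted in front of the window.

- **Shutter:** I gripped the orange tab and slid it about 57 mm to the end stop. A second push moved it no further, and the picture showed the window fully uncovered.
- **Tube:** I took it by the cap and drew it straight up out of the rack. It is held cap end up, parallel to the window and running down its slope, with its middle 8 cm out from the centre.
- **Last checks:**
  - The arm was on its target to within 0.1 mm and 0.01°.
  - The jaws were 18.8 mm apart, which fits the 19 mm cap.
  - External force was under 1 N and the joints were still.
  - The other three tubes and the jar were undisturbed.
- **Disagreements:**
  - An early look by eye suggested the tube was tilted about 3° in the jaws. Edge fits in two views 90° apart showed less than about 0.5°, so I did not correct for it.
  - The scene camera showed a constant sideways offset of about 2 mm, in line with its stated calibration.
  - The fit of the reader's corners left errors of up to about 2 pixels, so the tube's place relative to the window is good to about 2–3 mm.

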